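# Oil the guard hinge, then hold the guard on its balance point

## Robot

A 6-joint arm with a two-finger parallel gripper is mounted at the origin on the work surface. World frame = base frame: x ahead of the robot, y to its left, z up, the work surface at z = 0. Lengths are in m, angles in rad, forces in N, time in s.
With the tool pointing down it reaches from about 0.35 to 0.975 m from the base axis. Payload 4.9 kg.
Tool frame: the origin (TCP) lies at the very end of the fingers, on their centre line; the grasp point (between the pads) lies arm.pinch_z behind it (arm.pinch_z is the distance from the TCP to the grasp point, in m); x points along the fingers, y is the direction in which the jaws open and shut, and the axes are right-handed (so a half turn about x gives the same grasp; the last joint's range is limited). The gripper opens to 85 mm and grips with 20 to 120 N. Pads are 22 mm wide; open, the fingers measure 114 mm over their backs; the gripper's body (76 mm by 85 mm) begins 54 mm behind the grasp point. The pads swing forward as they close: fully open they stand 13 mm farther back than shut.
Start: joints at [-1.243, 0.053, 1.613, -0, 1.476, -0.119], TCP at [0.27, -0.564, 0.231] pointing down, gripper open.
Joint ranges: [-3.01, 3.01], [-1.01, 2.22], [0.06, 2.58], [-1.02, 4.17], [0.09, 2.62], [-3.14, 3.14]. Speed limits (rad/s): [2.57, 2.57, 3.14, 3.14, 3.14, 3.14].

## Interface

Orientations are given as a 3x3 rotation matrix whose columns are the frame's x, y, z axes.
In Python, from rig import arm, cams, order gives the robot as it stands.
- The arm moves only by the tool carry_out, never from a script. Its argument "motion" is a list that holds one entry, the list of rows, each a list of 7 numbers: the opening in per cent of the stroke, from 0 (shut) to 100 (fully open), then the shift along the tool's x, y, z in mm, then the turn, a rotation vector about the tool's x, y, z in rad. A call has 1 to 8 rows; each row shifts and turns the commanded pose from where the row before left it, along the tool's axes as they then stand; what a row does not reach is not made up. A row lasts 1/8 s, in which the tool goes at most 62.5 mm and 10.7 degrees, less where a joint would pass 70% of its speed; a pose out of reach is approached as far as the arm can. A call is refused whole if a number of a shift passes 62.5 or a number of a turn 0.188, either way. A call with a gripper value outside its range is refused whole. The fingers move at their own pace and stop on an object; the grip force is fixed at half the most. Time passes only in rows, so rows that do not move let the fingers close. It gives the time, the measured TCP pose, the force and the opening at its end, in the units of the state.
- arm.get_state(): the state, without advancing time (a new reading comes with each control period).
- cams.snapshot(name): name is "side" or "top"; returns a dict with "frame" (480x640x3 uint8, red, green, blue), "fx", "fy", "cx", "cy" (pixels), "R" (3x3) and "t" (3): a world point X has camera coordinates R X + t. Camera axes: x right, y down, z forward; pixel columns grow to the right and rows downward; lengths in m; the calibration is good to about 2 mm. A picture is of the moment at which its call begins. There is no depth.
- order.close_job(): hands the job in, once; it reports no verdict.
Trained networks look in a picture, given as the dict that the camera call returned (one of the last four; its "shot" number tells which), for a name from the list of things; names that differ only in an ending like _2 or _b are one class to them, and where a whole thing is asked for, a point or a joint stands for the part that bears it (a point fixed in the world has none). Each returns a list of dicts, best first, with "p" (0 to 1); they miss things now and then, are a little off and sometimes report something else, mostly with a low value. They report only what shows in the picture. A call takes as long as a camera call. They do not tell look-alikes from the thing itself.
- cams.recognise(thing, picture): "point" ([x, y, z] in m, in world coordinates, good to about 4 mm: the middle of the surface that is visible of it).
The state is a dict: "time_s": time; "joint_pos": joint angles; "joint_velocities": joint speeds; "tau": joint torques, N m; "ee_pos": TCP position; "tool_rot": TCP orientation; "force": force on the tool from outside, world axes, zero at the start; "wrist_torque": the same for the moment, N m; "width": finger opening in m.
Only numpy, scipy, OpenCV 4.12 (cv2) and the standard library are available. Lean on these libraries where they do the work, as an engineer would, in place of code of your own. Each camera call takes 0.05 s, during which the arm holds its last target.

## Task

Give the hinge of the tester's splash guard a squirt: press the nozzle cap of the spray can right down, then let it come up again. Then lift the hinged guard, without throwing it or letting it drop, to its balance point, where it stands straight up over its hinge, and finish with the gripper still firmly holding it there. Leave the injector, the jar and the wrench where they are.

Things in the scene. Friction and masses are not known exactly. Their poses are not given: they have to be found in the camera images.
- tester: Spray chamber of a nozzle tester, fixed to the bench: grey open-topped box 115 x 150 mm, top 88 mm above the bench, on a steel plate 12 mm thick. Origin on the bench straight below the middle of the guard's hinge; z up, y along the hinge, -x from the hinge over the box to its front (robot side). Plate: x -120 to +30, y -95 to +95 mm; the box's front face is at x -100 mm.
- guard_hinge (a point): Middle of the guard's hinge axis, 100 mm above the bench, over the tester's origin; does not move. The hinge axis is the tester's y axis.
- guard (a joint): Guard angle, rad: 0 = shut, level over the box, pointing to the tester's -x; grows as its front is lifted; 1.571 = straight up, its balance point (its weight is even about its own plane); end stop 2.4, leaning backwards. The hinge is nearly free, without spring or catch: below 1.571 the guard falls shut, above it falls back.
- guard_bar (a point): Middle of the guard's handle: a round steel bar 12 mm thick, parallel to the hinge and 150 mm from its axis. Between bar and plate is a window 46 mm long, 120 mm wide, for a finger, so the bar can be pinched across; it can turn between the fingers. Shut, bar and window jut out in front of the box, 94 mm free below the bar; upright, the bar is on top, its axis 250 mm above the bench.
- guard_mid (a point): Middle of the guard's aluminium plate, 50 mm from the hinge axis. The plate is 140 mm wide, 5 mm thick and reaches 98 mm from the hinge axis; two 8 mm side arms carry the handle bar beyond it. The guard weighs about 0.25 to 0.5 kg.
- can: A spray can 52 mm in diameter in a clamp on a 90 x 90 mm foot plate screwed to the bench, beside the tester on its -y side. Origin on the bench under the can's axis; z up. The plastic nozzle cap on top has a thin straw that points along the can's x axis to the hinge.
- cap_top (a point): Centre of the top face of the can's nozzle cap, a black upright cylinder 28 mm in diameter and 14 mm high. 166 mm above the bench when up; it goes straight down 6 mm at most.
- can_cap (a joint): How far the nozzle cap is pressed down, m: 0 = up, 0.006 = right down. A spring brings it back up; it takes about 3 N to start it and 8 N to press it right down.
- injector: Bystander: a loose steel injector standing on end, 40 mm in diameter at the foot, 122 mm high. Origin at the centre of its underside, z along it.
- jar: Bystander: a loose glass jar with a black lid, 64 mm in diameter, 75 mm high. Origin at the centre of its underside, z along it.
- wrench: Bystander: a loose steel wrench 170 mm long lying flat on the bench beyond the tester. Origin near its middle.
Mind the look-alikes: they are no part of the job. Of the things that look like the can, the middle-sized one is meant.

How it is judged:
On the way, in this order (a step that is already met when the one before it is completed fails the run):
1. the nozzle cap is pressed right down (value of joint can_cap above 0.0045 m and value of joint guard below 0.15 rad), for 0.1 s.
2. the cap is up again, the guard still shut (value of joint can_cap below 0.001 m and value of joint guard below 0.15 rad), for 0.1 s.
3. the guard is lifted half way (value of joint guard above 0.8 rad), for 0.1 s.
At the end, for the whole second after the job is handed in: The guard stands within 0.1 rad (6 degrees) of straight up, at rest (below 0.05 rad/s), held by the fingers with more than 2 N; the nozzle cap is up (value of joint guard between 1.471 and 1.671 rad and velocity of joint guard between -0.05 and 0.05 rad/s and contact force between the fingers and guard above 2 N and value of joint can_cap below 0.001 m); the arm keeps its last pose, push and grip.
It fails at once if the guard is thrown or dropped (faster than 4.5 rad/s) (velocity of joint guard above 4.5 rad/s or velocity of joint guard below -4.5 rad/s).
It fails at once if the guard goes over backwards (more than 0.4 rad past upright) (value of joint guard above 1.97 rad).
It fails at once if the injector, jar or wrench is shifted more than 30 mm or knocked over (distance of any of injector, jar, wrench from where it was at the start of the episode above 0.03 m or angle between any of injector, jar's own z axis and vertical above 0.5 rad).
It also fails if it takes over 46 s, if anything falls off the work surface, if the arm or the gripper's body presses on something with over 40 N, if the wrist force passes 120 N, or if a joint passes its speed limit or range.

## Working session

There is one attempt and no reset: what is moved stays moved. The work goes in short steps, Python scripts to look and compute and a tool call to move; the robot and the scene stay as the last step left them, time stands still between calls to the robot, and variables do not carry over. Pictures are saved under pics/ and viewed, and the job is handed in when it is done.

Besides the shell and the picture viewer there is one more tool, called as name(argument=value, ...), one argument or row to a line, values as JSON. carry_out: Moves the arm, as the interface text tells. Its arguments: {"type":"object","properties":{"motion":{"type":"array"}},"required":["motion"]}

```bash
mkdir -p pics; ls
python3 - <<'E'
from rig import arm,cams,order
import cv2,numpy as np
print(arm.get_state(), arm.pinch_z)
for n in("side","top"):
    s=cams.snapshot(n); cv2.imwrite(f"pics/{n}0.png",s["frame"][:,:,::-1]); print(n,s["fx"],s["cx"],s["cy"],s["R"],s["t"],s["shot"])
    for th in ["can","cap_top","guard","guard_bar","guard_mid","tester","injector","jar","wrench"]:
        print(th,[(np.round(d["point"],3).tolist(),round(d["p"],2)) for d in cams.recognise(th,s)])
E
```

```text
pics
{'time_s': 0.0, 'joint_pos': array([-1.24300118e+00,  5.33952521e-02,  1.61428586e+00,  1.91133492e-06,
        1.47600604e+00, -1.19027538e-01]), 'joint_velocities': array([ 5.73519514e-05,  5.19744798e-04, -3.98236118e-05, -2.30350912e-05,
        4.59289113e-04,  3.68981129e-04]), 'tau': array([-7.57034340e-04, -3.93681800e+01, -3.70180464e+01, -1.99612364e-04,
        6.94152943e-03,  9.63327125e-06]), 'ee_pos': array([ 0.26984779, -0.56305482,  0.23004408]), 'tool_rot': array([[-6.72537475e-04,  4.32101474e-01, -9.01824741e-01],
       [ 1.98359383e-03, -9.01822594e-01, -4.32101925e-01],
       [-9.99997807e-01, -2.07945873e-03, -2.50604326e-04]]), 'force': array([-0.54864209, -0.28640075,  0.29723596]), 'wrist_torque': array([-0.01584296,  0.01293179, -0.03546096]), 'width': 0.08528607658590262} 0.0187
side 505.6858542736381 312.93934521221496 244.14188274923572 [[-0.96164446 -0.2736396  -0.019008  ]
 [-0.14765293  0.57480141 -0.80486145]
 [ 0.23116779 -0.77118397 -0.59315828]] [0.54701325 0.19840727 1.08803659] 1
can [([0.56, -0.3, 0.085], 0.72), ([0.538, -0.13, 0.074], 0
[... 468 characters left out ...]
0.97)]
top 490.736690146156 318.55327412612456 248.69710837382934 [[-0.01897497 -0.99975095 -0.01174686]
 [-0.98540819  0.02068782 -0.16894591]
 [ 0.16914685  0.00836971 -0.98555532]] [-0.01595195  0.55798853  1.3245791 ] 2
can [([0.563, -0.303, 0.036], 0.81), ([0.535, -0.14, 0.032], 0.61), ([0.35, -0.177, 0.013], 0.6)]
cap_top [([0.354, -0.183, 0.222], 0.8), ([0.572, -0.312, 0.126], 0.59), ([0.553, -0.141, 0.167], 0.57)]
guard [([0.584, 0.038, 0.104], 0.86)]
guard_bar [([0.581, 0.041, 0.107], 0.63)]
guard_mid [([0.579, 0.04, 0.108], 0.95)]
tester [([0.578, 0.04, 0.102], 0.59)]
injector [([0.533, 0.374, 0.046], 0.76)]
jar [([0.507, -0.446, 0.079], 0.86)]
wrench [([0.77, 0.086, 0.007], 0.59)]
```

View pics/side0.png

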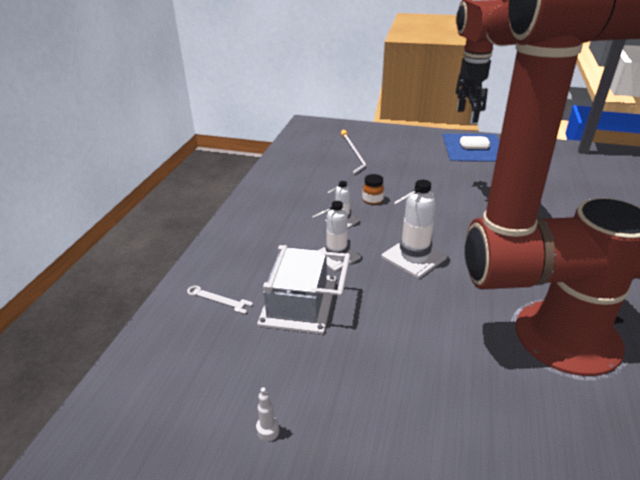

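View pics/top0.png

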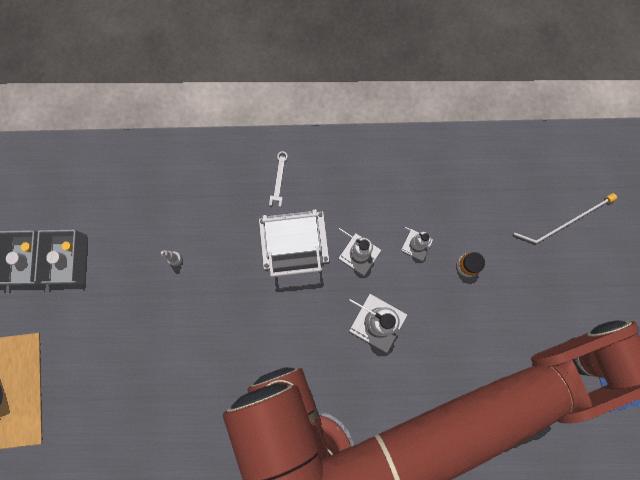

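Three cans in the top view: large (385,321), small (421,240) and middle-sized (362,247). The middle one fits: it stands next to the tester, and its cap height is about 0.165, where the others read 0.22 and 0.126. I'll confirm it in a crop.

Run:
```python
import cv2,numpy as np
t=cv2.imread("pics/top0.png")[195:295,245:445]
s=cv2.imread("pics/side0.png")[165:335,240:460]
cv2.imwrite("pics/topc.png",cv2.resize(t,None,fx=4,fy=4,interpolation=cv2.INTER_CUBIC))
cv2.imwrite("pics/sidec.png",cv2.resize(s,None,fx=3.5,fy=3.5,interpolation=cv2.INTER_CUBIC))
```

```text
(no output)
```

View pics/topc.png

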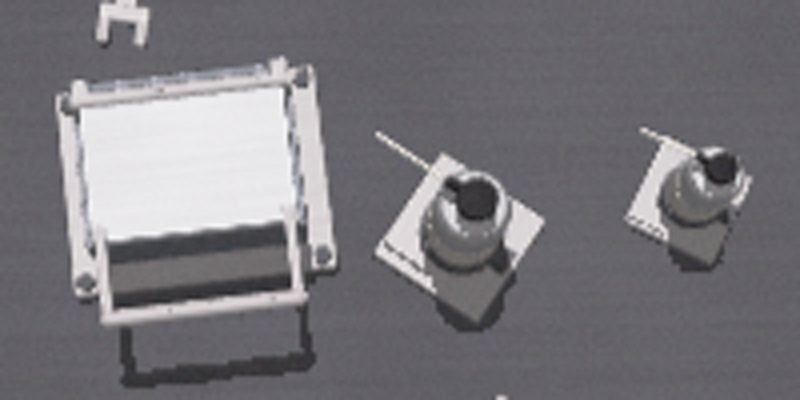

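View pics/sidec.png

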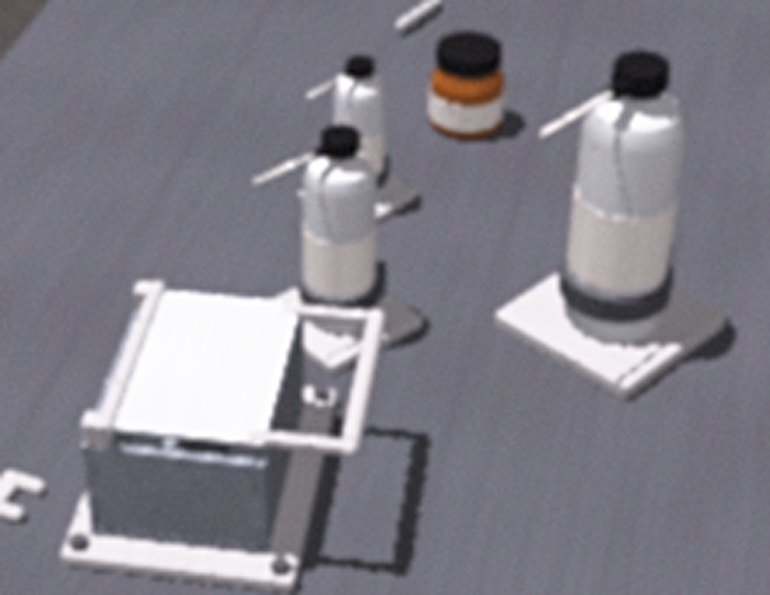

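The crop confirms it: the middle-sized can has its cap at top (364,244) and side (337,204), and its straw points at the guard. Next, back-project at the known heights.

```bash
cat > h.py <<'E'
from rig import arm,cams,order
import numpy as np,cv2
def ray(s,uv,z):
    R,t=np.array(s["R"]),np.array(s["t"]); c=-R.T@t
    d=R.T@np.array([(uv[0]-s["cx"])/s["fx"],(uv[1]-s["cy"])/s["fy"],1])
    return c+d*(z-c[2])/d[2]
def proj(s,X):
    p=np.array(s["R"])@np.array(X)+np.array(s["t"]); return np.array([s["fx"]*p[0]/p[2]+s["cx"],s["fy"]*p[1]/p[2]+s["cy"]])
E
python3 - <<'E'
from h import *
T=cams.snapshot("top");S=cams.snapshot("side")
t=lambda u,v:(245+u/4,195+v/4); s=lambda u,v:(240+u/3.5,165+v/3.5)
print("cap",ray(T,t(477,198),.163),ray(S,s(340,133),.166))
for n,a,b in(("bar",[(105,317),(303,297)],[(355,445),(375,315)]),("hinge",[(65,102),(310,75)],[(95,428),(150,287)])):
    for (i,j) in zip(a,b): print(n,ray(T,t(*i),.1),ray(S,s(*j),.1))
E
```

```text
cap [ 0.54615151 -0.1451391   0.163     ] [ 0.54604866 -0.1463788   0.166     ]
bar [0.48206528 0.09987078 0.1       ] [0.47768023 0.0937344  0.1       ]
bar [ 0.49278784 -0.03234539  0.1       ] [ 0.49439708 -0.03446152  0.1       ]
hinge [0.62952561 0.12668007 0.1       ] [0.63510303 0.11886954 0.1       ]
hinge [ 0.64472359 -0.04010482  0.1       ] [ 0.64865074 -0.02673553  0.1       ]
```

carry_out(
  motion=[
    [[0, -10, 0, 0, -0.172, 0, 0], [0, -10, 0, 0, -0.172, 0, 0], [0, -10, 0, 0, -0.172, 0, 0], [0, -10, 0, 0, -0.172, 0, 0], [0, -10, 0, 0, -0.172, 0, 0], [0, -10, 0, 0, -0.172, 0, 0], [0, -10, 0, 0, -0.172, 0, 0], [0, 0, 0, 0, 0, 0, 0]],
  ],
)

```text
time_s: 2.1
ee_pos: [0.2702, -0.5641, 0.3025]
tool_rot: [[0.001, 0.997, 0.078], [-0.002, 0.078, -0.997], [-1.0, 0.001, 0.002]]
force: [-0.2, -0.3, -0.2]
width: -0.0001
```

carry_out(
  motion=[
    [[0, 0, 34.4, -44.1, 0, 0, 0], [0, 0, 34.4, -44.1, 0, 0, 0], [0, 0, 34.4, -44.1, 0, 0, 0], [0, 0, 34.4, -44.1, 0, 0, 0], [0, 0, 34.4, -44.1, 0, 0, 0], [0, 0, 34.4, -44.1, 0, 0, 0], [0, 0, 34.4, -44.1, 0, 0, 0], [0, 0, 34.4, -44.1, 0, 0, 0]],
  ],
)

```text
time_s: 3.1
ee_pos: [0.5167, -0.1882, 0.3007]
tool_rot: [[-0.0, 0.997, 0.077], [0.0, 0.077, -0.997], [-1.0, -0.0, -0.0]]
force: [0.3, -0.1, 0.9]
width: -0.0001
```

carry_out(
  motion=[
    [[0, 10, 34.4, -44.1, 0, 0, 0], [0, 40, 0, 0, 0, 0, 0], [0, 40, 0, 0, 0, 0, 0], [0, 20, 0, 0, 0, 0, 0], [0, 0, 0, 0, 0, 0, 0]],
  ],
)

```text
time_s: 3.72
ee_pos: [0.5459, -0.143, 0.1894]
tool_rot: [[-0.003, 0.997, 0.078], [0.001, 0.078, -0.997], [-1.0, -0.003, -0.002]]
force: [-0.5, -0.3, -0.2]
width: -0.0001
```

Run:
```python
from h import *
print(arm.get_state()["ee_pos"])
S=cams.snapshot("side");T=cams.snapshot("top")
a=cv2.resize(S["frame"][120:280,260:440,::-1],None,fx=3.6,fy=3.6,interpolation=2)
b=T["frame"][195:295,300:420,::-1]
cv2.imwrite("pics/s1.png",a);cv2.imwrite("pics/t1.png",cv2.resize(b,None,fx=5,fy=5,interpolation=2))
for P in(S,T):print([(np.round(d["point"],3).tolist(),round(d["p"],2)) for d in cams.recognise("cap_top",P)])
```

```text
[ 0.54587487 -0.14299266  0.18940543]
[([0.357, -0.173, 0.218], 0.78), ([0.552, -0.133, 0.164], 0.55)]
[([0.355, -0.186, 0.22], 0.77), ([0.568, -0.311, 0.128], 0.62)]
```

View pics/s1.png

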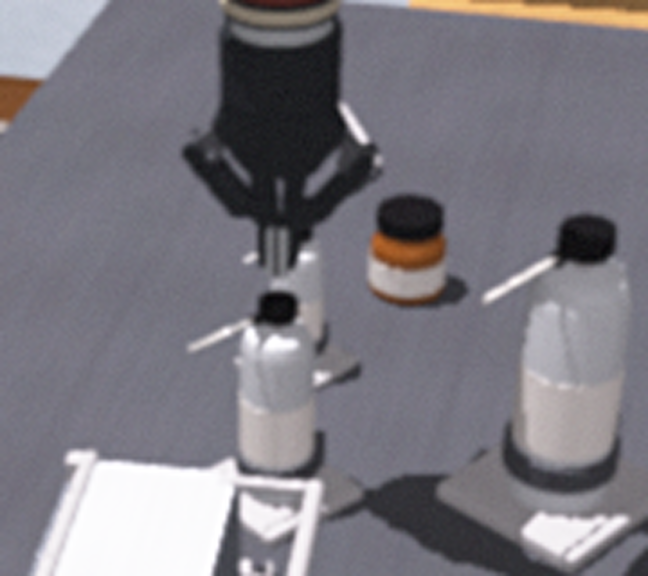

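View pics/t1.png

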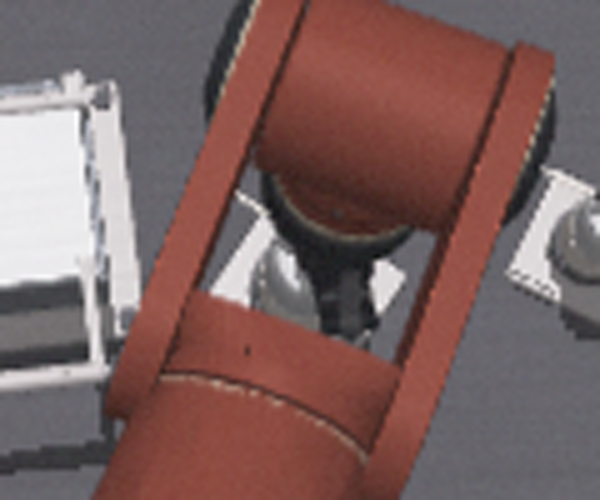

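Seen from the side, the fingertips stand directly over the middle can's cap (crop ~(278,268) over (278,300)). Pressing.

carry_out(
  motion=[
    [[0, 12, 0, 0, 0, 0, 0], [0, 10, 0, 0, 0, 0, 0], [0, 3, 0, 0, 0, 0, 0], [0, 2, 0, 0, 0, 0, 0], [0, 0, 0, 0, 0, 0, 0]],
  ],
)

```text
time_s: 4.55
ee_pos: [0.5469, -0.1433, 0.1647]
tool_rot: [[-0.0, 0.997, 0.08], [-0.0, 0.08, -0.997], [-1.0, -0.0, 0.0]]
force: [-2.8, -0.3, 3.9]
width: -0.0002
```

carry_out(
  motion=[
    [[0, 2, 0, 0, 0, 0, 0], [0, 2, 0, 0, 0, 0, 0], [0, 1, 0, 0, 0, 0, 0], [0, 0, 0, 0, 0, 0, 0]],
  ],
)

```text
time_s: 5.05
ee_pos: [0.5473, -0.1434, 0.1605]
tool_rot: [[0.001, 0.997, 0.08], [-0.0, 0.08, -0.997], [-1.0, 0.001, 0.0]]
force: [-3.1, 1.2, 7.7]
width: 0.0002
```

carry_out(
  motion=[
    [[0, 1.5, 0, 0, 0, 0, 0], [0, 1, 0, 0, 0, 0, 0], [0, 0, 0, 0, 0, 0, 0], [0, 0, 0, 0, 0, 0, 0]],
  ],
)

```text
time_s: 5.55
ee_pos: [0.5474, -0.1434, 0.1599]
tool_rot: [[0.001, 0.997, 0.08], [-0.001, 0.08, -0.997], [-1.0, 0.001, 0.001]]
force: [-7.5, 2.6, 15.2]
width: -0.0
```

Bottomed: the force rose to 15 N with no more travel. Release upward, opening the fingers part way.

carry_out(
  motion=[
    [[0, -10, 0, 0, 0, 0, 0], [0, -20, 0, 0, 0, 0, 0], [0, -35, 0, 0, 0, 0, 0], [50, -35, 0, 0, 0, 0, 0], [50, 0, 0, 0, 0, 0, 0], [50, 0, 0, 0, 0, 0, 0]],
  ],
)

```text
time_s: 6.3
ee_pos: [0.5468, -0.1432, 0.2563]
tool_rot: [[-0.0, 0.997, 0.08], [0.0, 0.08, -0.997], [-1.0, -0.0, -0.0]]
force: [0.2, -0.1, -1.4]
width: 0.0424
```

Run:
```python
from h import *
s=arm.get_state();e=np.array(s["ee_pos"]);print(e,s["width"])
S=cams.snapshot("side")
cv2.imwrite("pics/s2.png",cv2.resize(S["frame"][120:280,260:440,::-1],None,fx=3.6,fy=3.6,interpolation=2))
print(np.array(s["tool_rot"]).T@(np.array([.487,.033,.2])-e)*1000)
```

```text
[ 0.5467843  -0.14319734  0.25628675] 0.04235811820152416
[  56.33942064  -45.49338972 -180.39979337]
```

View pics/s2.png

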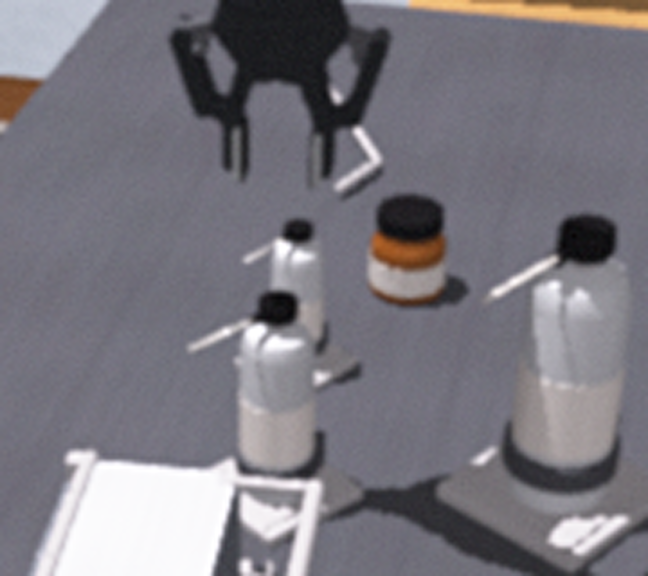

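The cap is up again (crop (278,300)) and the guard is still shut. Going above the bar.

carry_out(
  motion=[
    [[50, 0, -11, -45, 0, 0, 0], [50, 0, -11, -45, 0, 0, 0], [50, 0, -11, -45, 0, 0, 0], [50, 40, -12, -45, 0, 0, 0], [50, 45, 0, 0, 0, 0, 0], [50, 25, 0, 0, 0, 0, 0], [50, 0, 0, 0, 0, 0, 0]],
  ],
)

```text
time_s: 7.22
ee_pos: [0.4848, 0.033, 0.1427]
tool_rot: [[-0.008, 0.997, 0.08], [0.001, 0.08, -0.997], [-1.0, -0.008, -0.001]]
force: [-0.2, 0.7, -0.3]
width: 0.0426
```

Run:
```python
from h import *
s=arm.get_state();e=np.array(s["ee_pos"]);print(e,s["width"])
S=cams.snapshot("side");T=cams.snapshot("top")
cv2.imwrite("pics/s3.png",cv2.resize(S["frame"][200:340,250:400,::-1],None,fx=4,fy=4,interpolation=2))
cv2.imwrite("pics/t3.png",cv2.resize(T["frame"][195:295,245:345,::-1],None,fx=5,fy=5,interpolation=2))
print(np.array(s["tool_rot"]).T@(np.array([.487,.033,.1])-e)*1000)
```

```text
[0.4848316  0.03295984 0.14272062] 0.042614783103058496
[42.7020371   2.50087308  0.1921738 ]
```

View pics/s3.png

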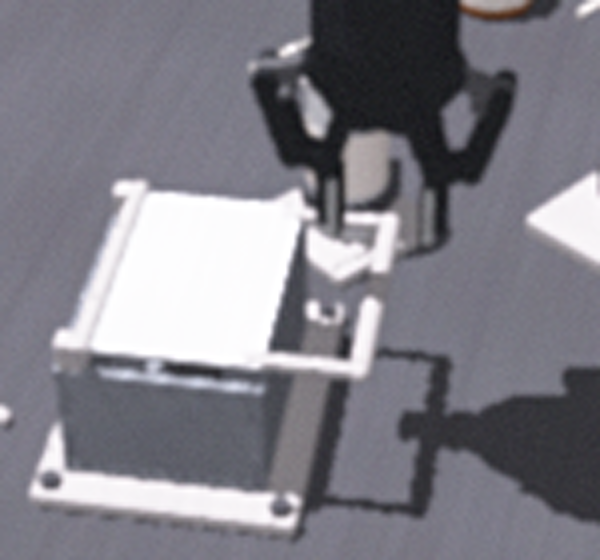

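View pics/t3.png

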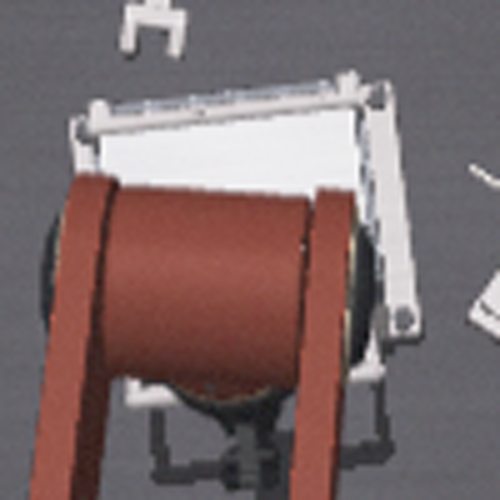

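carry_out(
  motion=[
    [[50, 15, 2, 0, 0, 0, 0], [50, 15, 0, 0, 0, 0, 0], [50, 15, 0, 0, 0, 0, 0], [50, 16, 0, 0, 0, 0, 0], [50, 0, 0, 0, 0, 0, 0]],
  ],
)

```text
time_s: 7.95
ee_pos: [0.4881, 0.0329, 0.0836]
tool_rot: [[-0.004, 0.997, 0.08], [0.0, 0.08, -0.997], [-1.0, -0.004, -0.001]]
force: [-0.9, 0.1, -0.5]
width: 0.0426
```

Run:
```python
from h import *
S=cams.snapshot("side")
cv2.imwrite("pics/s4.png",cv2.resize(S["frame"][200:340,250:400,::-1],None,fx=4,fy=4,interpolation=2))
```

```text
(no output)
```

View pics/s4.png

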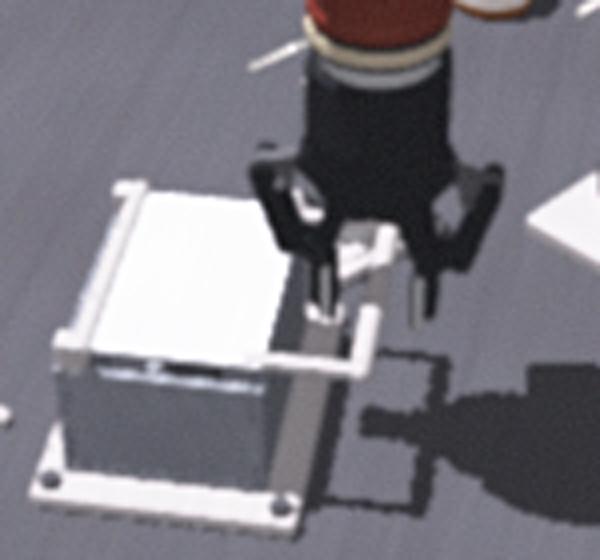

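The fingers straddle the bar: tips at (322,300) and (420,325), bar between at (371,300). One finger is in the window. Closing.

carry_out(
  motion=[
    [[30, 2, 0, 0, 0, 0, 0], [15, 0, 0, 0, 0, 0, 0], [0, 0, 0, 0, 0, 0, 0], [0, 0, 0, 0, 0, 0, 0], [0, 0, 0, 0, 0, 0, 0]],
  ],
)

```text
time_s: 8.62
ee_pos: [0.4874, 0.0325, 0.0839]
tool_rot: [[-0.007, 0.997, 0.081], [-0.001, 0.081, -0.997], [-1.0, -0.007, 0.0]]
force: [-9.5, -0.8, 6.1]
width: 0.01
```

carry_out(
  motion=[
    [[0, -5, 0, 0, 0, 0, 0], [0, -10, 0.7, 0, 0, 0, 0], [0, -14.8, 2.2, 0, 0, 0, 0], [0, -14.5, 3.7, 0, 0, 0, 0], [0, -14.1, 5.1, 0, 0, 0, 0], [0, 0, 0, 0, 0, 0, 0]],
  ],
)

```text
time_s: 9.38
ee_pos: [0.4985, 0.0336, 0.1429]
tool_rot: [[-0.009, 0.997, 0.081], [-0.0, 0.081, -0.997], [-1.0, -0.009, -0.0]]
force: [-14.6, -0.7, 3.1]
width: 0.0098
```

Run:
```python
from h import *
s=arm.get_state();print(s["ee_pos"],s["width"],s["force"],s["wrist_torque"])
S=cams.snapshot("side")
cv2.imwrite("pics/s5.png",cv2.resize(S["frame"][180:330,250:400,::-1],None,fx=4,fy=4,interpolation=2))
```

```text
[0.49853247 0.0336389  0.14294933] 0.009784430846947146 [-14.61970982  -0.74178421   3.10582723] [-0.23382875  2.40444109  0.2017292 ]
```

View pics/s5.png

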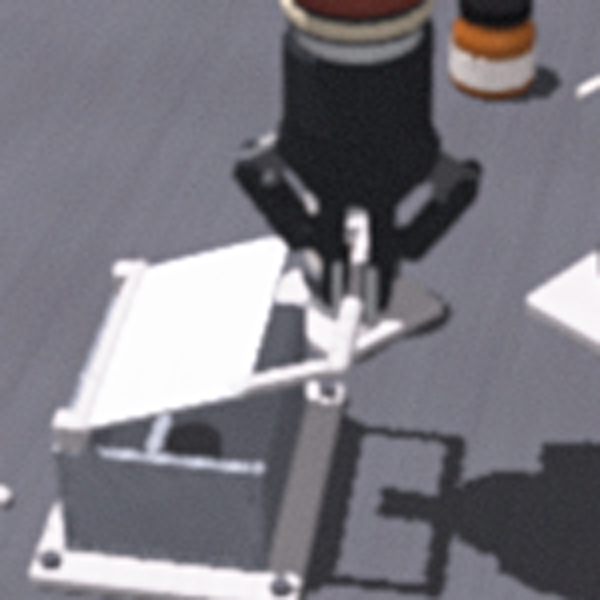

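carry_out(
  motion=[
    [[0, -13.5, 5, 0, 0, 0, 0], [0, -12.8, 7.8, 0, 0, 0, 0], [0, -11.9, 9.1, 0, 0, 0, 0], [0, -11, 10.2, 0, 0, 0, 0], [0, -9.9, 11.3, 0, 0, 0, 0], [0, 0, 0, 0, 0, 0, 0]],
  ],
)

```text
time_s: 10.18
ee_pos: [0.5443, 0.038, 0.2065]
tool_rot: [[-0.002, 0.997, 0.081], [0.001, 0.081, -0.997], [-1.0, -0.002, -0.002]]
force: [-16.0, 2.0, 15.7]
width: 0.0096
```

Run:
```python
from h import *
s=arm.get_state();print(s["ee_pos"],s["width"],s["force"],s["wrist_torque"])
S=cams.snapshot("side")
cv2.imwrite("pics/s6.png",cv2.resize(S["frame"][160:330,230:400,::-1],None,fx=3.5,fy=3.5,interpolation=2))
```

```text
[0.54426606 0.03799043 0.20646552] 0.00961931075380209 [-15.95428749   2.00570597  15.66823505] [0.25478457 2.88143156 0.1978849 ]
```

View pics/s6.png

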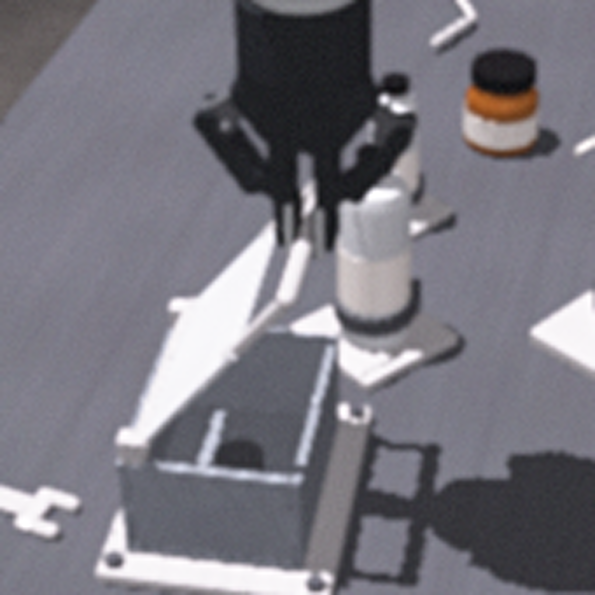

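carry_out(
  motion=[
    [[0, -10, 10.5, 0, 0, 0, 0], [0, -7.5, 13, 0, 0, 0, 0], [0, -6.1, 13.7, 0, 0, 0, 0], [0, -4.7, 14.2, 0, 0, 0, 0], [0, 0, 0, 0, 0, 0, 0]],
  ],
)

```text
time_s: 10.85
ee_pos: [0.598, 0.043, 0.2341]
tool_rot: [[0.006, 0.997, 0.081], [0.003, 0.081, -0.997], [-1.0, 0.006, -0.003]]
force: [-3.2, 4.3, 7.2]
width: 0.0094
```

Run:
```python
from h import *
s=arm.get_state();print(s["ee_pos"],s["width"],s["force"],s["wrist_torque"])
S=cams.snapshot("side")
cv2.imwrite("pics/s7.png",cv2.resize(S["frame"][140:330,210:400,::-1],None,fx=3,fy=3,interpolation=2))
```

```text
[0.59804842 0.04296879 0.23410541] 0.009416753904098454 [-3.17325673  4.33642265  7.15728795] [ 7.37226753e-01  7.36017868e-01 -1.68547878e-04]
```

View pics/s7.png

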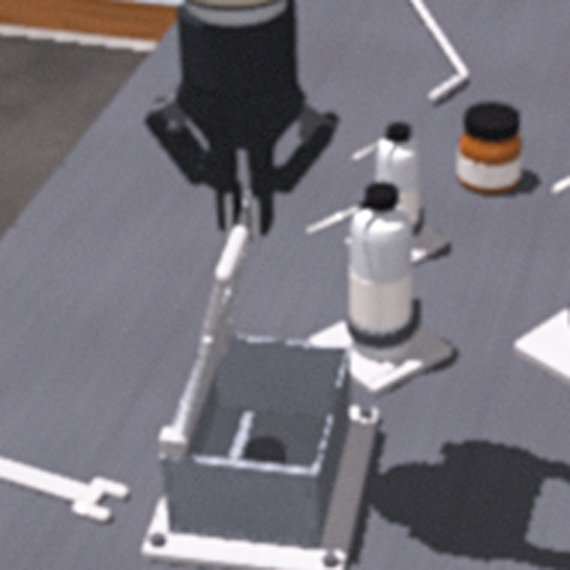

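carry_out(
  motion=[
    [[0, -2.2, 12, 0, 0, 0, 0], [0, -1.4, 12, 0, 0, 0, 0], [0, -0.7, 9, 0, 0, 0, 0], [0, -0.2, 6, 0, 0, 0, 0], [0, 0, 0, 0, 0, 0, 0], [0, 0, 0, 0, 0, 0, 0]],
  ],
)

```text
time_s: 11.65
ee_pos: [0.6364, 0.0462, 0.2379]
tool_rot: [[0.006, 0.997, 0.082], [0.003, 0.082, -0.997], [-1.0, 0.006, -0.003]]
force: [-2.2, 4.3, 7.1]
width: 0.0096
```

Run:
```python
from h import *
s=arm.get_state();print(s["ee_pos"],s["width"],s["force"],s["wrist_torque"])
S=cams.snapshot("side");T=cams.snapshot("top")
cv2.imwrite("pics/s8.png",cv2.resize(S["frame"][140:330,210:400,::-1],None,fx=3.15,fy=3.15,interpolation=2))
cv2.imwrite("pics/t8.png",cv2.resize(T["frame"][150:310,220:380,::-1],None,fx=3.7,fy=3.7,interpolation=2))
for P in (S,T):
  for n in("guard_bar","guard_mid","cap_top"):print(n,[(np.round(d["point"],3).tolist(),round(d["p"],2)) for d in cams.recognise(n,P)])
```

```text
[0.63635939 0.04619939 0.23787318] 0.009582371709170232 [-2.20125501  4.28113716  7.08990246] [0.73830023 0.4331223  0.36330994]
guard_bar [([0.634, 0.07, 0.164], 0.66)]
guard_mid [([0.634, 0.071, 0.164], 0.59)]
cap_top [([0.354, -0.177, 0.22], 0.65)]
guard_bar [([0.635, 0.038, 0.201], 0.67)]
guard_mid [([0.634, 0.039, 0.202], 0.92)]
cap_top [([0.574, -0.312, 0.126], 0.63), ([0.552, -0.139, 0.168], 0.56), ([0.534, -0.142, 0.029], 0.55), ([0.358, -0.182, 0.223], 0.54), ([0.602, -0.009, 0.017], 0.5)]
```

View pics/s8.png

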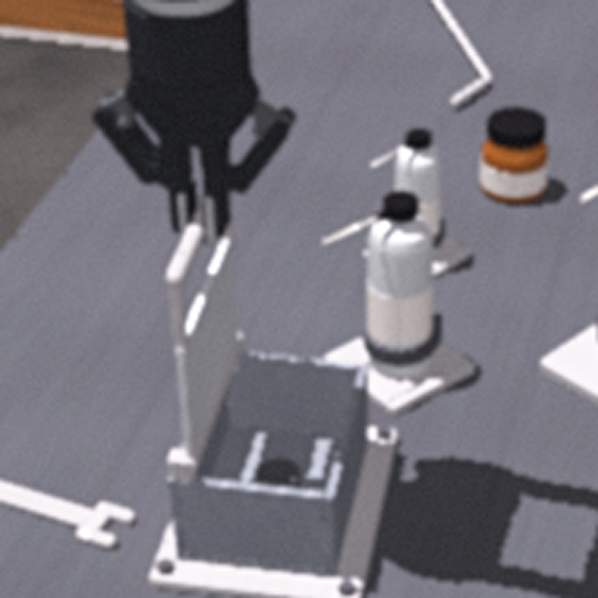

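View pics/t8.png

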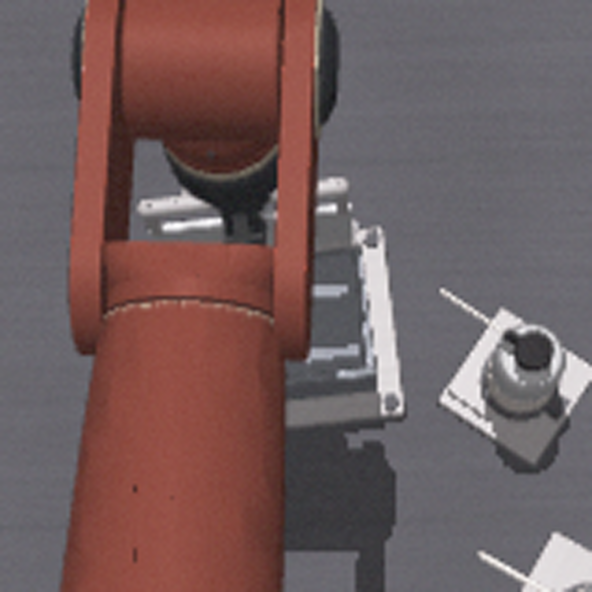

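Run:
```python
from h import *
T=cams.snapshot("top");S=cams.snapshot("side")
t=lambda u,v:(220+u/3.7,150+v/3.7); s=lambda u,v:(210+u/3.15,140+v/3.15)
ex=np.array([.9967,.081]);ey=np.array([-.081,.9967])
def pr(n,X): print(n,X,"along ex",X[:2]@ex,"ey",X[:2]@ey)
pr("bar T L",ray(T,t(145,209),.25));pr("bar T R",ray(T,t(343,186),.25))
pr("bar S near",ray(S,s(182,270),.25)); pr("hinge S near",ray(S,s(180,462),.1))
H=np.array([.637,.044])
for a in(-.1,0,.1):
  for y in (-65,65):
    q=H+ex*.15*np.sin(a)+ey*y/1000; X=[*q,.1+.15*np.cos(a)]
    p=proj(S,X);r=proj(T,X);print(a,y,"S",(p-[210,140])*3.15,"T",(r-[220,150])*3.7)
q=arm.get_state();print(q["ee_pos"][:2]@ex, np.array([.4874,.0325])@ex+.15)
```

```text
bar T L [0.62923989 0.11261679 0.25      ] along ex 0.6362853628100368 ey 0.0612767203337104
bar T R [ 0.64186564 -0.01692538  0.25      ] along ex 0.6383765274600256 ey -0.06886063912246349
bar S near [0.62815205 0.10246947 0.25      ] along ex 0.6343791794361917 ey 0.05125100356367544
hinge S near [0.63579447 0.11697585 0.1       ] along ex 0.6431713946530462 ey 0.06509047811914234
-0.1 -65 S [244.79629941 172.71511484] T [351.17601057 207.70267801]
-0.1 65 S [196.3061323  277.94750815] T [152.84698921 227.63074192]
0 -65 S [223.741132   169.96300109] T [348.89404159 185.2809755 ]
0 65 S [173.20008547 274.69676583] T [150.86406369 205.16568613]
0.1 -65 S [202.9033061  169.08577172] T [346.66821421 163.56448584]
0.1 65 S [150.38849888 273.42172708] T [149.18200404 183.381743  ]
0.6379298466748635 0.63842408
```

The bar lies at 0.637–0.638 along the tester's x and the hinge at about 0.638–0.641, so the guard is upright to about 0.03 rad. I'll hold for a moment and check that it is at rest.

carry_out(
  motion=[
    [[0, 0, 1, 0, 0, 0, 0], [0, 0, 0, 0, 0, 0, 0], [0, 0, 0, 0, 0, 0, 0], [0, 0, 0, 0, 0, 0, 0], [0, 0, 0, 0, 0, 0, 0]],
  ],
)

```text
time_s: 12.78
ee_pos: [0.6371, 0.0463, 0.2379]
tool_rot: [[0.005, 0.997, 0.082], [0.003, 0.082, -0.997], [-1.0, 0.005, -0.003]]
force: [-2.7, 5.2, 5.9]
width: 0.0098
```

Run:
```python
from h import *
s=arm.get_state();print(s["ee_pos"],s["width"],s["force"],np.abs(s["joint_velocities"]).max())
print(order.close_job())
```

```text
[0.63705682 0.04627628 0.23789727] 0.009750113932809234 [-2.6805425   5.17207052  5.90288079] 0.0019396343631878285
the job is handed in; nothing more can be done
None
```

I pressed the middle-sized can's cap right down, let it come up, then lifted the guard by its bar to upright. I handed the job in at about 12.8 s with the gripper still holding it.

- **Cap:** the fingers went from first contact to z = 0.160 m, where the force rose to 15 N with no more travel. Later pictures show the cap up again.
- **Guard:** the bar's position along the tester's x agrees with the hinge to about 1–6 mm. The side camera alone puts the hinge 3–6 mm further on, so the guard is upright to about 0.04 rad.
- **At rest and held:** joint speeds were below 0.002 rad/s. The fingers were stopped on the bar at 9.8 mm. That is less than the bar's 12 mm, but they moved with it through the whole lift.
- **Small disagreement:** the tool ended about 4 mm higher than an exact 150 mm arc gives, so the bar probably slid slightly along the pads. Forces read between moves stayed below 25 N.
- **Bystanders:** the arm never came near the injector, jar or wrench. I did not measure their positions again at the end.

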